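Close the vial tray and start the reader

ROBOT

A 7-joint arm with a two-finger parallel gripper is mounted at the origin on the work surface. World frame = base frame: x ahead of the robot, y to its left, z up, the work surface at z = 0. Lengths are in m, angles in rad, forces in N, time in s.
With the tool pointing down it reaches from about 0.35 to 0.9 m from the base axis. Payload 7.2 kg.
Tool frame: the origin (TCP) lies where the fingers leave the gripper's body, on its centre line; the fingertips stand 80 mm ahead of it and the grasp point (between the pads) lies 61 mm ahead of it; x points along the fingers, y is the direction in which the jaws open and shut, and the axes are right-handed (so a half turn about x gives the same grasp; the last joint's range is limited). The gripper opens to 88 mm and grips with 3 to 60 N. Pads are 20 mm wide; open, the fingers measure 115 mm over their backs; the gripper's body (75 mm by 178 mm) begins 61 mm behind the grasp point.
Start: joints at [1.123, 0.411, -0.013, 1.596, 0.006, 1.134, -0.082], TCP at [0.232, -0.58, 0.303] pointing down, gripper open.
Joint ranges: [-2.95, 2.95], [-0.29, 1.99], [-1.47, 1.44], [0.14, 2.54], [-1.03, 4.17], [0.13, 1.85], [-2.86, 2.86]. Speed limits (rad/s): [2.39, 2.39, 3.01, 3.01, 3.14, 3.14, 3.14].

INTERFACE

Orientations are given as a 3x3 rotation matrix whose columns are the frame's x, y, z axes.
In Python, from rig import get_state, optics, workorder gives the robot as it stands.
- The arm moves only by the tool drive_tool, never from a script. Its argument "targets" is a list that holds one entry, the list of rows, each a list of 7 numbers: the shift along the tool's x, y, z in m, then the turn, a rotation vector about the tool's x, y, z in degrees, then the gripper command: -1 is shut, 1 is fully open, values between are in proportion. In form: [[[tx, ty, tz, ax, ay, az, hand], ...]]. A call has exactly 5 rows; each row shifts and turns the commanded pose from where the row before left it, along the tool's axes as they then stand; what a row does not reach is not made up. A row lasts 1/10 s, in which the tool goes at most 50 mm and 8.59 degrees, less where a joint would pass 70% of its speed; a pose out of reach is approached as far as the arm can. A call with a gripper value outside its range is refused whole. The fingers move at their own pace and stop on an object; "force" is the grip in N (left out, the last holds). Time passes only in rows, so rows that do not move let the fingers close, or fill a call up. It gives the time, the measured TCP pose, the force and the opening at its end, in the units of the state.
- get_state(): the state, without advancing time (a new reading comes with each control period).
- optics.capture(name): name is "side" or "top" or "wrist"; returns a dict with "frame" (400x640x3 uint8, red, green, blue), "fovy" (degrees; the focal length in pixels is half the picture's height over the tangent of half this angle, whatever the lens; pixels are square), "cx", "cy" (the principal point, pixels), "D" ([k1, k2, p1, p2, k3] as OpenCV has them; the pictures are not rectified), "world_to_cam" (4x4, takes a point from world to camera coordinates); the wrist camera has in their place "tool_from_camera" (4x4, takes a point from camera to tool coordinates, whose origin is the TCP and whose axes are the tool frame's). Camera axes: x right, y up, looking along -z (the intrinsics and any distortion apply to the point x, -y, -z); pixel columns grow to the right and rows downward; lengths in m; the calibration is good to about 2 mm. A picture is of the moment at which its call begins: read the wrist's pose just before it. There is no depth.
- workorder.sign_off(): hands the job in, once; it reports no verdict.
The state is a dict: "t": time; "joints": joint angles; "dq": joint speeds; "tau": joint torques, N m; "tool_pos": TCP position; "eef_rot": TCP orientation; "wrist_force": force on the tool from outside, world axes, zero at the start; "ft_torque": the same for the moment, N m; "finger_gap": opening from 0.0 (shut) to 1.0 (fully open).
Only numpy, scipy, OpenCV 4.12 (cv2) and the standard library are available. Lean on these libraries where they do the work, as an engineer would, in place of code of your own. Each camera call takes 0.05 s, during which the arm holds its last target. There are 200 camera calls.

TASK

Push the vial tray all the way into the reader until it stops, and only then press the large round button on the reader's hood fully down and let it spring back up. Do not press the small button beside it, and leave the other things on the bench and on the reader standing where they are.

Things in the scene. Friction and masses are not known exactly. Their poses are not given: they have to be found in the camera images.
- tray_front (a point): Middle of the outer face of the tray's upright off-white front panel: 160 mm wide, 8 mm thick, 52 mm high; the point is 26 mm above its lower edge, 40 mm above the bench. y axis: level along the slide, into the hood; x along the panel's width; z up. Fully home, the panel is still 80 mm outside the hood's mouth. The space in front of it is free: a finger can be lowered there to push it.
- tray (a joint): How far the tray is pulled out, in m: 0 fully home on its stop, 0.12 farthest out. About 2.5 N of friction and slight drag (12 N per m/s); it stays where it is left. Pushing the panel along +y of tray_front shuts it. The grey tray behind the panel is 148 mm wide, 190 mm long; its amber vials reach 61 mm above the bench.
- reader: The fixed off-white reader. Origin at bench level under the middle of the hood's mouth; y into the hood, z up. Hood 200 mm wide (x), y 0 to 200 mm, flat roof 95 mm above the bench. Base plate 12 mm thick, 200 mm wide, y -220 to 200 mm. Both buttons are on the roof, side by side across its width, 50 to 80 mm behind the mouth; which is on which side varies.
- start_top (a point): Centre of the top face of the LARGE black round push button, 56 mm in diameter, in a metal collar 72 mm in diameter and 12 mm high on the hood's roof. Its flat top is 24 mm above the roof, 119 mm above the bench; it is pressed straight down. z is up.
- start (a joint): Travel of the large button, in m: 0 is up, 0.008 is fully down on its stop. Spring: about 1.5 N to start it moving, 5 N fully down; it springs back when released.
- other_top (a point): Centre of the top face of the SMALL black round push button, 26 mm in diameter, in a metal collar 42 mm in diameter, beside the large one (centres about 96 mm apart). Its top is 22 mm above the roof. Not to be pressed.
- other (a joint): Travel of the small button, in m: 0 is up, 0.006 is fully down. Leave at 0.
- jar: Lidded glass jar, 52 mm in diameter, 60 mm high, standing on the hood's roof behind the buttons, its centre 150 to 165 mm behind the mouth; origin at the centre of its underside. Leave alone.
- tip_box: Grey plastic box, 120 x 85 x 55 mm, on the bench to the robot's right; origin at the centre of its underside. Leave alone.
- amber_bottle: Amber glass bottle, 80 mm in diameter, 150 mm high, beyond the reader; origin at the centre of its underside. Leave alone.
- clear_bottle: Clear glass bottle, 76 mm in diameter, 140 mm high, beyond the reader; origin at the centre of its underside. Leave alone.
- beaker: Glass beaker, 70 mm in diameter, 90 mm high, on the bench near the open end of the tray, off to the far side of its path; origin at the centre of its underside. Leave alone.
- vial_carton: Cardboard carton, 150 x 110 x 60 mm, on the bench to the robot's left; origin at the centre of its underside. Leave alone.
- driver: Screwdriver lying on the bench to the robot's right. Leave alone.

How it is judged:
By the outcome, as a careful person would: the job done as asked, in the order asked, and still so for the second after the job is handed in, with the robot touching nothing.
It also fails if it takes over 48 s, if anything falls off the work surface, if the arm or the gripper's body presses on something with over 40 N, if the wrist force passes 120 N, or if a joint passes its speed limit or range.

## Working session

There is one attempt and no reset: what is moved stays moved. The work goes in short steps, Python scripts to look and compute and a tool call to move; the robot and the scene stay as the last step left them, time stands still between calls to the robot, and variables do not carry over. Pictures are saved under pics/ and viewed, about 8 in all and at most 12, crops included, and the job is handed in when it is done.

Besides the shell and the picture viewer there is one more tool, called after "Emit:" in YAML: its name, and indented under it one key for each argument. drive_tool: Moves the arm, as the interface text tells. Its arguments: {"type":"object","properties":{"targets":{"type":"array","items":{"type":"array","items":{"type":"array","items":{"type":"number"}}}},"force":{"type":"number"}},"required":["targets"]}

```bash
mkdir -p pics; ls
cat > h.py <<'E'
import numpy as np, cv2, pickle
from rig import get_state, optics, workorder
def cap(n):
    s=get_state(); c=optics.capture(n); c['n']=n
    if 'world_to_cam' not in c:
        T=np.eye(4); T[:3,:3]=np.array(s['eef_rot']).reshape(3,3); T[:3,3]=s['tool_pos']
        c['world_to_cam']=np.linalg.inv(T@np.array(c['tool_from_camera']))
    return c
def K(c):
    f=200/np.tan(np.radians(c['fovy'])/2); return np.array([[f,0,c['cx']],[0,f,c['cy']],[0,0,1.]])
F=np.diag([1,-1,-1,1.])
def proj(c,P):
    M=F@np.array(c['world_to_cam']); r,_=cv2.Rodrigues(M[:3,:3])
    return cv2.projectPoints(np.array(P,float).reshape(-1,1,3),r,M[:3,3],K(c),np.array(c['D'],float))[0].reshape(-1,2)
def ray(c,uv):
    n=cv2.undistortPoints(np.array(uv,float).reshape(-1,1,2),K(c),np.array(c['D'],float)).reshape(-1,2)
    Mi=np.linalg.inv(F@np.array(c['world_to_cam'])); d=np.c_[n,np.ones(len(n))]@Mi[:3,:3].T
    return Mi[:3,3],d
def onz(c,uv,z):
    o,d=ray(c,uv); return o+d*((z-o[2])/d[:,2])[:,None]
def tri(c1,u1,c2,u2):
    o1,d1=ray(c1,u1);o2,d2=ray(c2,u2);out=[]
    for a,b in zip(d1,d2):
        A=np.c_[a,-b];s=np.linalg.lstsq(A,o2-o1,rcond=None)[0]
        p,q=o1+a*s[0],o2+b*s[1];out.append(np.r_[(p+q)/2,np.linalg.norm(p-q)])
    return np.array(out)
def save(c,f): cv2.imwrite('pics/'+f+'.png',c['frame'][:,:,::-1]); pickle.dump(c,open('pics/'+f+'.pkl','wb'))
def load(f): return pickle.load(open('pics/'+f+'.pkl','rb'))
E
python3 - <<'E'
from h import *
np.set_printoptions(precision=3,suppress=True)
s=get_state();print(s)
for n in('side','top'):
    c=cap(n);save(c,n+'0');print(n,c['fovy'],c['cx'],c['cy'],c['D'],np.linalg.inv(np.array(c['world_to_cam'])))
a,b=load('side0'),load('top0')
E
```

```text
pics
{'t': 0.0, 'joints': array([ 1.123,  0.412, -0.013,  1.597,  0.006,  1.134, -0.082]), 'dq': array([-0.   , -0.001,  0.001,  0.001,  0.   ,  0.001, -0.001]), 'tau': array([  0.   , -58.796,   0.642, -29.107,  -0.054,   0.018,   0.   ]), 'tool_pos': array([ 0.232, -0.58 ,  0.302]), 'eef_rot': array([[-0.001,  0.371, -0.929],
       [ 0.001, -0.929, -0.371],
       [-1.   , -0.002,  0.   ]]), 'wrist_force': array([ 0.148, -0.678,  0.328]), 'ft_torque': array([-0.05 ,  0.036, -0.012]), 'finger_gap': 0.9989588571790465}
side 50.843159227440296 311.74014116086767 196.16696519475383 [-0.071  0.     0.     0.     0.   ] [[-0.897  0.252 -0.364  0.082]
 [-0.441 -0.464  0.768  1.017]
 [ 0.025  0.85   0.527  0.806]
 [ 0.     0.     0.     1.   ]]
top 52.2813012392057 318.42398869463426 204.50604916338722 [0.031 0.    0.    0.    0.   ] [[ 0.008  0.995 -0.104  0.447]
 [-1.     0.008 -0.009  0.008]
 [-0.008  0.104  0.995  1.261]
 [ 0.     0.     0.     1.   ]]
```

View pics/top0.png

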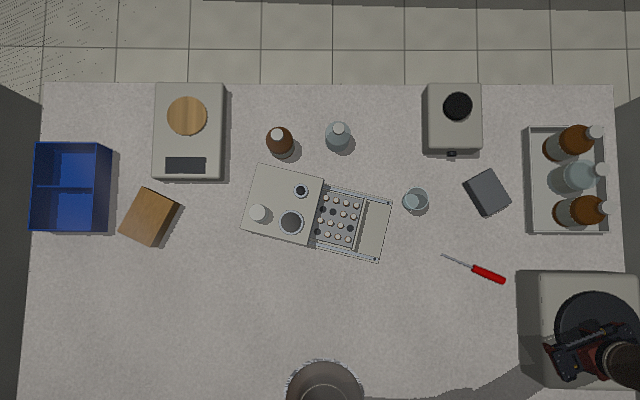

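View pics/side0.png

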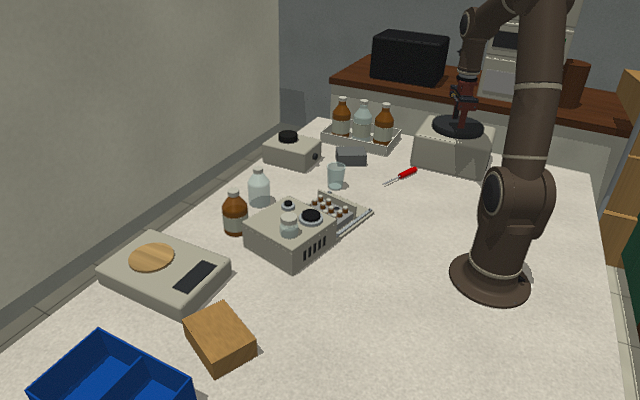

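The top view shows the reader at about (240–392, 165–262), with the large button at (291,222), the small one at (301,190) and the jar at (258,213). The tray opens to the right (world −y), and the beaker is at (415,201). The side view agrees. I'll zoom in on both.

Run:
```python
from h import *
a=load('top0')['frame'][150:275,230:440]; b=load('side0')['frame'][175:275,235:385]
a=cv2.resize(a,None,fx=3.8,fy=3.8,interpolation=cv2.INTER_CUBIC)
b=cv2.resize(b,(800,533),interpolation=cv2.INTER_CUBIC)
cv2.imwrite('pics/topz.png',a[:,:,::-1]);cv2.imwrite('pics/sidez.png',b[:,:,::-1])
```

```text
(no output)
```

View pics/topz.png

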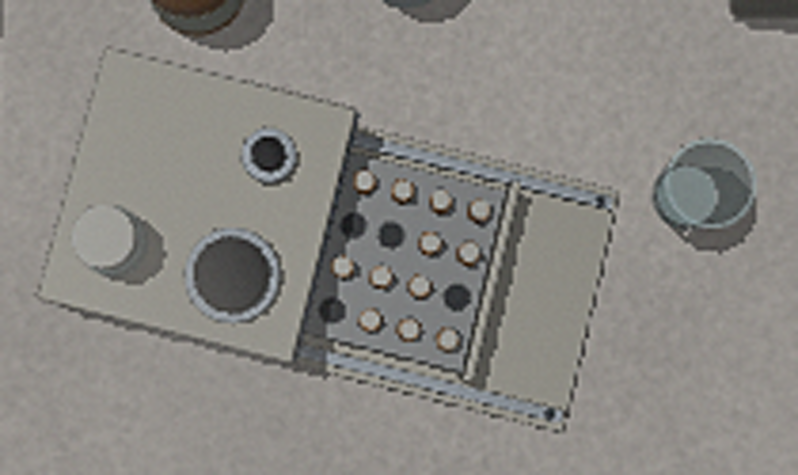

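View pics/sidez.png

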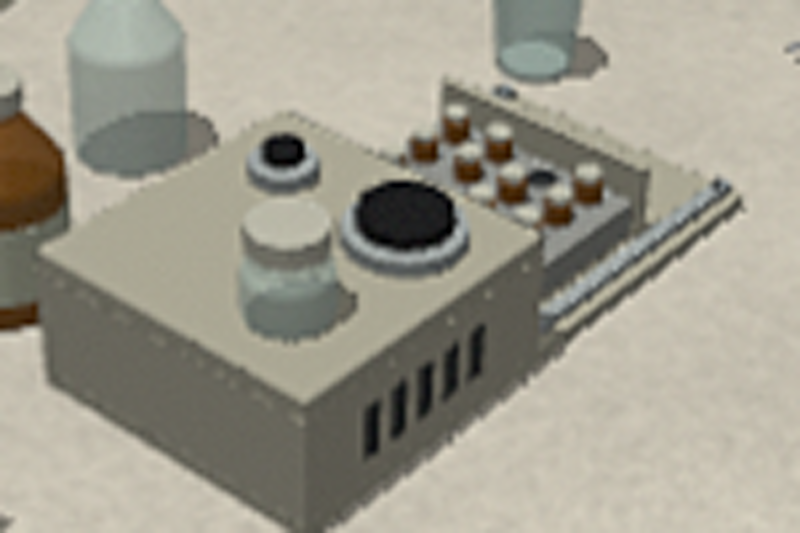

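```bash
cat > fit.py <<'E'
from h import *
from scipy.optimize import least_squares
np.set_printoptions(precision=4,suppress=True)
T,S=load('top0'),load('side0')
t=lambda p:(np.array(p)+.5)/3.8-.5+[230,150]
s=lambda p:(np.array(p)+.5)/5.3333-.5+[235,175]
# roof: back+x, mouth+x, mouth-x, back-x ; large, small ; panel top +x, -x (inner... middle)
tp=t([(108,47),(356,112),(293,362),(40,295),(234,275),(268,154),(516,183),(467,378)])
sp=s([(42,250),(285,112),(540,238),(305,403),(408,216),(285,150),(445,80),(647,172)])
q=tri(T,tp,S,sp);print(q)
def pts(v):
    X,Y,th,d,xl,yl,xs,ys,zr=v; R=np.array([[np.cos(th),-np.sin(th)],[np.sin(th),np.cos(th)]])
    L=[(.1,.2,zr),(.1,0,zr),(-.1,0,zr),(-.1,.2,zr),(xl,yl,zr+.024),(xs,ys,zr+.022),(.08,-.076-d,.066),(-.08,-.076-d,.066)]
    return np.array([[*(R@p[:2]+[X,Y]),p[2]] for p in L])
f=lambda v:np.r_[(proj(T,pts(v))-tp).ravel(),(proj(S,pts(v))-sp).ravel()]
r=least_squares(f,[.5,0,-.2,.06,-.05,.06,.05,.06,.095],loss='soft_l1')
print(r.x,np.round(r.fun,1)); P=pts(r.x);print(P)
X,Y,th,d=r.x[:4];u=np.array([-np.sin(th),np.cos(th)])
print('front',np.r_[X,Y]-(.08+d)*u,'home',np.r_[X,Y]-.08*u,'u',u)
# neighbours on bench: beaker base in top
print('beaker',onz(T,[[415,201]],.045))
E
python3 fit.py
```

```text
[[ 0.6928  0.1959  0.0892  0.0003]
 [ 0.6447  0.0052  0.0887  0.0017]
 [ 0.4548  0.0517  0.087   0.0038]
 [ 0.5022  0.2432  0.0885  0.0006]
 [ 0.5177  0.0952  0.108   0.0014]
 [ 0.6085  0.0709  0.1096  0.0011]
 [ 0.595  -0.1199  0.0596  0.003 ]
 [ 0.4419 -0.0823  0.058   0.0001]]
[ 0.5495  0.0265 -0.2462  0.0537 -0.0484  0.0595  0.0464  0.0574  0.0871] [ 0.1 -0.6  1.  -0.8  0.1  0.1 -0.5  0.2 -0.4 -0.1 -0.  -0.2 -0.3 -0.9
 -0.6  0.6 -0.7  0.4  0.2 -0.1  1.4  0.1  0.1  0.8  0.3 -0.7  0.2  0.1
  0.2 -1.4  0.4 -1.6]
[[ 0.6953  0.1961  0.0871]
 [ 0.6465  0.0021  0.0871]
 [ 0.4526  0.0508  0.0871]
 [ 0.5013  0.2448  0.0871]
 [ 0.5171  0.096   0.1111]
 [ 0.6086  0.0708  0.1091]
 [ 0.5955 -0.1188  0.066 ]
 [ 0.4403 -0.0798  0.066 ]]
front [ 0.517  -0.1032] home [ 0.53   -0.0511] u [0.2437 0.9698]
beaker [[ 0.5868 -0.27    0.045 ]]
```

```bash
cat > plan.py <<'E'
import sys
from h import *
from scipy.spatial.transform import Rotation as Ro
def plan(pos,yaw,N,R0=None,p0=None):
    # rows from measured pose to pos with tool down and jaw axis (tool y) at yaw (deg)
    s=get_state();R0=np.array(s['eef_rot']);p0=np.array(s['tool_pos'])
    y=np.array([np.cos(np.radians(yaw)),np.sin(np.radians(yaw)),0]);x=np.array([0,0,-1.]);Rt=np.c_[x,y,np.cross(x,y)]
    rv=Ro.from_matrix(R0.T@Rt).as_rotvec()/N;st=(np.array(pos)-p0)/N;R=R0
    for i in range(N):
        print(np.round(np.r_[R.T@st,np.degrees(rv)],4).tolist());R=R@Ro.from_rotvec(rv).as_matrix()
if __name__=='__main__':
    a=list(map(float,sys.argv[1:])); plan(a[:3],a[3],int(a[4]))
E
python3 plan.py 0.495 -0.185 0.27 -14.1 15
```

```text
[0.0021, -0.018, -0.0261, -3.609, -0.002, 0.0051]
[0.0021, -0.0163, -0.0272, -3.609, -0.002, 0.0051]
[0.0021, -0.0145, -0.0281, -3.609, -0.002, 0.0051]
[0.0021, -0.0127, -0.029, -3.609, -0.002, 0.0051]
[0.0021, -0.0109, -0.0297, -3.609, -0.002, 0.0051]
[0.0021, -0.009, -0.0304, -3.609, -0.002, 0.0051]
[0.0021, -0.0071, -0.0309, -3.609, -0.002, 0.0051]
[0.0021, -0.0051, -0.0312, -3.609, -0.002, 0.0051]
[0.0021, -0.0031, -0.0315, -3.609, -0.002, 0.0051]
[0.0021, -0.0011, -0.0316, -3.609, -0.002, 0.0051]
[0.0021, 0.0009, -0.0316, -3.609, -0.002, 0.0051]
[0.0021, 0.0028, -0.0315, -3.609, -0.002, 0.0051]
[0.0021, 0.0048, -0.0313, -3.609, -0.002, 0.0051]
[0.0021, 0.0068, -0.0309, -3.609, -0.002, 0.0051]
[0.0021, 0.0087, -0.0304, -3.609, -0.002, 0.0051]
```

Emit:
drive_tool:
  targets:
    - [[0.002, -0.018, -0.026, -3.6, 0, 0, -1], [0.002, -0.016, -0.027, -3.6, 0, 0, -1], [0.002, -0.0145, -0.028, -3.6, 0, 0, -1], [0.002, -0.0127, -0.029, -3.6, 0, 0, -1], [0.002, -0.011, -0.03, -3.6, 0, 0, -1]]
  force: 20

```text
t: 0.6
tool_pos: [0.3199, -0.4477, 0.2922]
eef_rot: [[-0.0, 0.641, -0.767], [0.0, -0.767, -0.641], [-1.0, -0.001, 0.0]]
wrist_force: [0.0, 0.3, 0.3]
finger_gap: 0.584
```

Emit:
drive_tool:
  targets:
    - [[0.002, -0.009, -0.03, -3.6, 0, 0, -1], [0.002, -0.007, -0.031, -3.6, 0, 0, -1], [0.002, -0.005, -0.031, -3.6, 0, 0, -1], [0.002, -0.003, -0.0315, -3.6, 0, 0, -1], [0.002, -0.001, -0.0316, -3.6, 0, 0, -1]]

```text
t: 1.1
tool_pos: [0.4078, -0.3167, 0.2823]
eef_rot: [[-0.0, 0.847, -0.531], [0.0, -0.531, -0.847], [-1.0, -0.0, 0.0]]
wrist_force: [-0.5, -0.7, -0.6]
finger_gap: 0.124
```

Emit:
drive_tool:
  targets:
    - [[0.002, 0.001, -0.0316, -3.6, 0, 0, -1], [0.002, 0.003, -0.0315, -3.6, 0, 0, -1], [0.002, 0.005, -0.031, -3.6, 0, 0, -1], [0.002, 0.007, -0.031, -3.6, 0, 0, -1], [0.002, 0.009, -0.03, -3.6, 0, 0, -1]]

```text
t: 1.6
tool_pos: [0.4965, -0.1863, 0.2723]
eef_rot: [[-0.0, 0.97, -0.243], [0.0, -0.243, -0.97], [-1.0, -0.0, 0.0]]
wrist_force: [-0.1, -1.1, 0.1]
finger_gap: 0.009
```

Run:
```python
from h import *
np.set_printoptions(precision=4,suppress=True)
c=cap('wrist');save(c,'w1');s=get_state();print(s['t'],s['tool_pos'],s['eef_rot'],s['dq'],s['finger_gap'],c['tool_from_camera'])
```

```text
1.65 [ 0.4992 -0.1811  0.2723] [[ 0.0014  0.9721 -0.2344]
 [ 0.003  -0.2344 -0.9721]
 [-1.      0.0007 -0.0033]] [ 0.025  -0.0186  0.0138  0.0205 -0.0295  0.0013  0.0123] 0.005360175361736166 [[ 0.0001  0.2599 -0.9656 -0.0817]
 [ 1.      0.      0.0001 -0.0002]
 [ 0.0001 -0.9656 -0.2599 -0.0701]
 [ 0.      0.      0.      1.    ]]
```

View pics/w1.png

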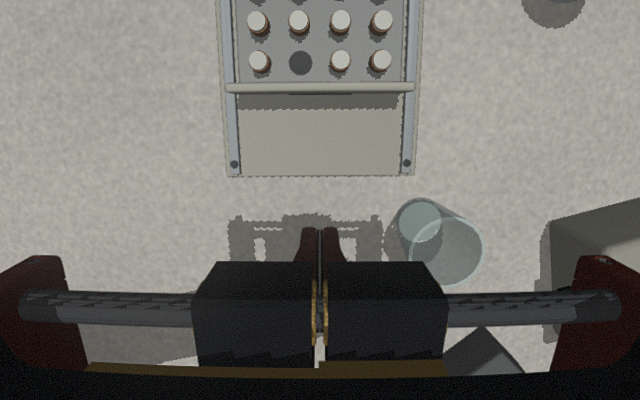

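The wrist view shows the panel's top edge at row ~87, columns 227–413. The base plate's end corners are at (228,176) and (414,176). The beaker is to the right, at (440,240), and the space in front of the panel is free.

```bash
python3 - <<'E'
from h import *
np.set_printoptions(precision=4,suppress=True)
c=load('w1');T=load('top0')
p=onz(c,[[227,92],[414,92]],.066);b=onz(c,[[228,177],[415,177]],.012);print(p,b)
print('widths',np.linalg.norm(p[0]-p[1]),np.linalg.norm(b[0]-b[1]))
e=b[1]-b[0];print('yaw',np.degrees(np.arctan2(e[1],e[0])));e=p[1]-p[0];print('yaw',np.degrees(np.arctan2(e[1],e[0])))
print('top/wrist tri base corners',tri(T,(np.array([(565,430),(618,200)])+.5)/3.8-.5+[230,150],c,[[228,177],[415,177]]))
m=b.mean(0);u=np.array([.2437,.9698]);print('mouth',m[:2]+.22*u,'front mid',p.mean(0))
print(onz(c,[[440,245]],0.))
E
python3 plan.py 0.496 -0.166 0.12 -14.1 5
```

```text
[[ 0.4416 -0.0861  0.066 ]
 [ 0.5937 -0.1243  0.066 ]] [[ 0.4026 -0.1628  0.012 ]
 [ 0.5944 -0.211   0.012 ]]
widths 0.1568850059585841 0.19768976480479605
yaw -14.086039677662253
yaw -14.086960094373742
top/wrist tri base corners [[ 0.4012 -0.1639  0.0078  0.0009]
 [ 0.581  -0.1977  0.065   0.0027]]
mouth [0.5521 0.0265] front mid [ 0.5176 -0.1052  0.066 ]
[[ 0.6122 -0.301   0.    ]]
[0.0305, -0.0014, -0.0027, 0.1083, -0.0377, -0.0075]
[0.0305, -0.0014, -0.0027, 0.1083, -0.0377, -0.0075]
[0.0305, -0.0014, -0.0027, 0.1083, -0.0377, -0.0075]
[0.0305, -0.0014, -0.0027, 0.1083, -0.0377, -0.0075]
[0.0305, -0.0014, -0.0027, 0.1083, -0.0377, -0.0075]
```

Emit:
drive_tool:
  targets:
    - [[0.031, 0, 0, 0, 0, 0, -1], [0.031, -0.001, 0, 0, 0, 0, -1], [0.031, -0.001, 0, 0, 0, 0, -1], [0.031, 0, 0, 0, 0, 0, -1], [0.031, 0, 0, 0, 0, 0, -1]]

```text
t: 2.15
tool_pos: [0.4938, -0.1871, 0.1163]
eef_rot: [[-0.0, 0.969, -0.246], [0.0, -0.246, -0.969], [-1.0, -0.0, 0.0]]
wrist_force: [0.4, -0.5, -1.2]
finger_gap: 0.002
```

Emit:
drive_tool:
  targets:
    - [[0, 0, 0, 0, 0, 0, -1], [0, 0, -0.01, 0, 0, 0, -1], [0, 0, -0.014, 0, 0, 0, -1], [0, 0, -0.014, 0, 0, 0, -1], [0, 0, -0.01, 0, 0, 0, -1]]

```text
t: 2.65
tool_pos: [0.5072, -0.1383, 0.119]
eef_rot: [[0.002, 0.97, -0.244], [-0.0, -0.244, -0.97], [-1.0, 0.002, -0.001]]
wrist_force: [-0.3, 1.3, 0.5]
finger_gap: 0.007
```

Emit:
drive_tool:
  targets:
    - [[0, 0, -0.006, 0, 0, 0, -1], [0, 0, -0.006, 0, 0, 0, -1], [0, 0, -0.006, 0, 0, 0, -1], [0, 0, -0.006, 0, 0, 0, -1], [0, 0, -0.006, 0, 0, 0, -1]]

```text
t: 3.15
tool_pos: [0.5133, -0.1116, 0.1176]
eef_rot: [[-0.0, 0.969, -0.247], [-0.001, -0.247, -0.969], [-1.0, -0.0, 0.001]]
wrist_force: [-0.7, -3.7, 1.6]
finger_gap: 0.007
```

Emit:
drive_tool:
  targets:
    - [[0, 0, -0.006, 0, 0, 0, -1], [0, 0, -0.006, 0, 0, 0, -1], [0, 0, -0.006, 0, 0, 0, -1], [0, 0, -0.006, 0, 0, 0, -1], [0, 0, -0.006, 0, 0, 0, -1]]

```text
t: 3.65
tool_pos: [0.5206, -0.0819, 0.1176]
eef_rot: [[-0.001, 0.969, -0.246], [-0.0, -0.246, -0.969], [-1.0, -0.001, 0.0]]
wrist_force: [-2.6, -2.5, 2.5]
finger_gap: 0.004
```

Emit:
drive_tool:
  targets:
    - [[0, 0, -0.004, 0, 0, 0, -1], [0, 0, -0.004, 0, 0, 0, -1], [0, 0, -0.003, 0, 0, 0, -1], [0, 0, -0.003, 0, 0, 0, -1], [0, 0, -0.002, 0, 0, 0, -1]]

```text
t: 4.15
tool_pos: [0.5246, -0.0665, 0.1175]
eef_rot: [[-0.0, 0.969, -0.246], [0.0, -0.246, -0.969], [-1.0, -0.0, 0.0]]
wrist_force: [-2.1, -1.4, 1.3]
finger_gap: 0.002
```

Emit:
drive_tool:
  targets:
    - [[0, 0, -0.002, 0, 0, 0, -1], [0, 0, -0.002, 0, 0, 0, -1], [0, 0, -0.002, 0, 0, 0, -1], [0, 0, -0.002, 0, 0, 0, -1], [0, 0, -0.002, 0, 0, 0, -1]]

```text
t: 4.65
tool_pos: [0.5265, -0.0591, 0.1175]
eef_rot: [[-0.002, 0.969, -0.247], [-0.003, -0.247, -0.969], [-1.0, -0.001, 0.003]]
wrist_force: [-5.6, -13.0, 3.0]
finger_gap: 0.006
```

Emit:
drive_tool:
  targets:
    - [[0, 0, -0.001, 0, 0, 0, -1], [0, 0, -0.001, 0, 0, 0, -1], [0, 0, -0.001, 0, 0, 0, -1], [0, 0, 0, 0, 0, 0, -1], [0, 0, 0, 0, 0, 0, -1]]

```text
t: 5.15
tool_pos: [0.5265, -0.0589, 0.1175]
eef_rot: [[-0.003, 0.968, -0.25], [-0.006, -0.25, -0.968], [-1.0, -0.002, 0.006]]
wrist_force: [-7.4, -16.2, 4.6]
finger_gap: 0.007
```

Emit:
drive_tool:
  targets:
    - [[0, 0, 0.008, 0, 0, 0, -1], [0, 0, 0.012, 0, 0, 0, -1], [0, 0, 0.01, 0, 0, 0, -1], [-0.03, 0, 0, 0, 0, 0, -1], [-0.04, 0, 0, 0, 0, 0, -1]]

```text
t: 5.65
tool_pos: [0.5195, -0.0837, 0.1868]
eef_rot: [[-0.003, 0.969, -0.246], [0.001, -0.246, -0.969], [-1.0, -0.004, -0.0]]
wrist_force: [-0.1, 0.3, 0.8]
finger_gap: 0.001
```

Emit:
drive_tool:
  targets:
    - [[-0.04, 0, 0, 0, 0, 0, -1], [-0.04, 0, 0, 0, 0, 0, -1], [-0.03, 0, 0, 0, 0, 0, -1], [0, 0, 0, 0, 0, 0, -1], [0, 0, 0, 0, 0, 0, -1]]

```text
t: 6.15
tool_pos: [0.5207, -0.0835, 0.2981]
eef_rot: [[0.002, 0.969, -0.246], [-0.0, -0.246, -0.969], [-1.0, 0.002, -0.0]]
wrist_force: [-0.4, 0.1, -1.5]
finger_gap: 0.006
```

Run:
```python
from h import *
np.set_printoptions(precision=4,suppress=True)
c=cap('wrist');save(c,'w2');s=get_state();print(s['t'],s['tool_pos'],s['eef_rot'],s['wrist_force'])
```

```text
6.2 [ 0.5202 -0.0835  0.297 ] [[-0.0003  0.9693 -0.2461]
 [ 0.0001 -0.2461 -0.9693]
 [-1.     -0.0003 -0.    ]] [0.5894 0.8036 0.9597]
```

View pics/w2.png

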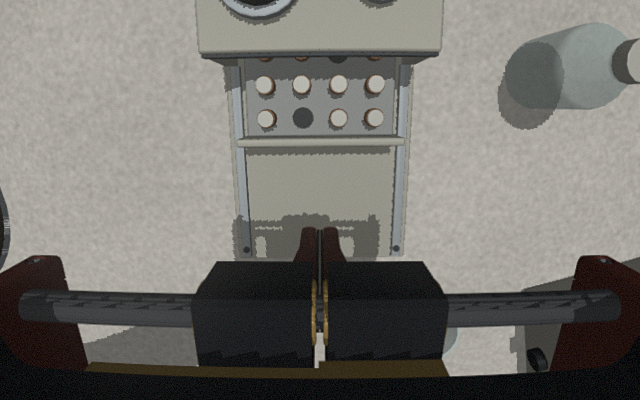

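The panel's front edge is at row ~146 and the hood's mouth edge at row ~52, columns 199–441. The large button is only partly in view, at (258,0). I'll check the panel-to-mouth gap, then move further in to see the button.

Run:
```python
from h import *
np.set_printoptions(precision=4,suppress=True)
c=load('w2');u=np.array([.2437,.9698])
p=onz(c,[[236,146],[406,146]],.066);m=onz(c,[[199,54],[441,53]],.095)
print(p,m,np.linalg.norm(p[0]-p[1]),np.linalg.norm(m[0]-m[1]),(m.mean(0)-p.mean(0))[:2]@u)
```

```text
[[ 0.4534 -0.0296  0.066 ]
 [ 0.6094 -0.0692  0.066 ]] [[0.4541 0.051  0.095 ]
 [0.6453 0.0034 0.095 ]] 0.16095246262826104 0.1970127604991053 0.07877489529639761
```

Emit:
drive_tool:
  targets:
    - [[0, 0, -0.018, 0, 0, 0, -1], [0, 0, -0.03, 0, 0, 0, -1], [0, 0, -0.03, 0, 0, 0, -1], [0, 0, -0.022, 0, 0, 0, -1], [0, 0, 0, 0, 0, 0, -1]]

```text
t: 6.7
tool_pos: [0.5449, 0.0173, 0.296]
eef_rot: [[-0.002, 0.971, -0.241], [0.002, -0.241, -0.971], [-1.0, -0.003, -0.001]]
wrist_force: [0.1, -0.0, -0.6]
finger_gap: 0.009
```

Run:
```python
from h import *
np.set_printoptions(precision=4,suppress=True)
c=cap('wrist');save(c,'w3');s=get_state();print(s['t'],s['tool_pos'],s['eef_rot'],s['wrist_force'])
```

```text
6.75 [0.5447 0.0151 0.296 ] [[-0.0026  0.9701 -0.2428]
 [ 0.0007 -0.2428 -0.9701]
 [-1.     -0.0027 -0.0001]] [-0.1407  0.5151 -0.8452]
```

View pics/w3.png

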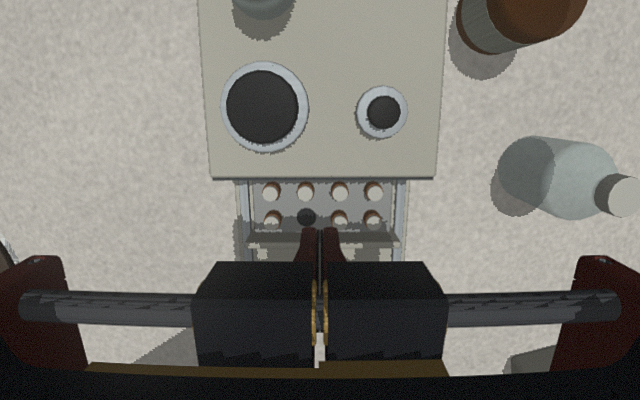

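The gap measures 79 mm against 80 mm when home, so the tray is on its stop. In this view the large button's top is centred at about (262,107) and the small one's at (384,112).

```bash
python3 - <<'E'
from h import *
np.set_printoptions(precision=4,suppress=True)
c=load('w3');T=load('top0')
L,S=[262,107],[384,112]
print(onz(c,[L],.119),onz(c,[S],.117))
tp=(np.array([(234,275),(268,154)])+.5)/3.8-.5+[230,150]
print(tri(T,tp,c,[L,S]))
E
python3 plan.py 0.519 0.0955 0.225 -14.1 5
```

```text
[[0.5192 0.0972 0.119 ]] [[0.6087 0.0712 0.117 ]]
[[0.5171 0.0965 0.1047 0.0026]
 [0.6081 0.0708 0.1153 0.0019]]
[0.0142, -0.0088, -0.0144, 0.0096, -0.001, 0.0314]
[0.0142, -0.0089, -0.0143, 0.0096, -0.001, 0.0314]
[0.0142, -0.0089, -0.0143, 0.0096, -0.001, 0.0314]
[0.0142, -0.0089, -0.0143, 0.0096, -0.001, 0.0314]
[0.0142, -0.0089, -0.0143, 0.0096, -0.001, 0.0314]
```

Emit:
drive_tool:
  targets:
    - [[0, -0.009, -0.015, 0, 0, 0, -1], [0.014, -0.009, -0.015, 0, 0, 0, -1], [0.02, -0.009, -0.015, 0, 0, 0, -1], [0.02, -0.009, -0.015, 0, 0, 0, -1], [0.014, -0.009, -0.0145, 0, 0, 0, -1]]

```text
t: 7.25
tool_pos: [0.5188, 0.0957, 0.2274]
eef_rot: [[-0.003, 0.969, -0.248], [-0.001, -0.248, -0.969], [-1.0, -0.002, 0.002]]
wrist_force: [0.4, -0.3, -0.3]
finger_gap: 0.005
```

Emit:
drive_tool:
  targets:
    - [[0, 0, 0, 0, 0, 0, -1], [0.006, 0, 0, 0, 0, 0, -1], [0.006, 0, 0, 0, 0, 0, -1], [0.004, 0, 0, 0, 0, 0, -1], [0, 0, 0, 0, 0, 0, -1]]

```text
t: 7.75
tool_pos: [0.5199, 0.096, 0.2132]
eef_rot: [[-0.0, 0.969, -0.247], [-0.0, -0.247, -0.969], [-1.0, -0.0, 0.0]]
wrist_force: [0.3, -0.8, 0.0]
finger_gap: 0.007
```

Emit:
drive_tool:
  targets:
    - [[0.003, 0, 0, 0, 0, 0, -1], [0.003, 0, 0, 0, 0, 0, -1], [0.003, 0, 0, 0, 0, 0, -1], [0.003, 0, 0, 0, 0, 0, -1], [0.003, 0, 0, 0, 0, 0, -1]]

```text
t: 8.25
tool_pos: [0.5198, 0.0969, 0.1984]
eef_rot: [[0.0, 0.969, -0.246], [-0.0, -0.246, -0.969], [-1.0, 0.0, 0.0]]
wrist_force: [-0.9, -0.5, 1.8]
finger_gap: 0.007
```

Emit:
drive_tool:
  targets:
    - [[0.002, 0, 0, 0, 0, 0, -1], [0.002, 0, 0, 0, 0, 0, -1], [0.002, 0, 0, 0, 0, 0, -1], [0.001, 0, 0, 0, 0, 0, -1], [0.001, 0, 0, 0, 0, 0, -1]]

```text
t: 8.75
tool_pos: [0.5199, 0.097, 0.1912]
eef_rot: [[0.0, 0.969, -0.246], [-0.0, -0.246, -0.969], [-1.0, 0.0, 0.0]]
wrist_force: [-4.6, -2.0, 17.9]
finger_gap: 0.007
```

Emit:
drive_tool:
  targets:
    - [[0.001, 0, 0, 0, 0, 0, -1], [0, 0, 0, 0, 0, 0, -1], [0, 0, 0, 0, 0, 0, -1], [0, 0, 0, 0, 0, 0, -1], [0, 0, 0, 0, 0, 0, -1]]

```text
t: 9.25
tool_pos: [0.5199, 0.097, 0.1911]
eef_rot: [[0.001, 0.969, -0.246], [-0.001, -0.246, -0.969], [-1.0, 0.001, 0.0]]
wrist_force: [-5.8, -0.9, 17.9]
finger_gap: 0.008
```

Emit:
drive_tool:
  targets:
    - [[-0.005, 0, 0, 0, 0, 0, -1], [-0.01, 0, 0, 0, 0, 0, -1], [-0.02, 0, 0, 0, 0, 0, -1], [-0.03, 0, 0, 0, 0, 0, -1], [-0.04, 0, 0, 0, 0, 0, -1]]

```text
t: 9.75
tool_pos: [0.519, 0.0967, 0.2946]
eef_rot: [[-0.003, 0.969, -0.246], [-0.0, -0.246, -0.969], [-1.0, -0.003, 0.001]]
wrist_force: [0.8, -0.4, -0.4]
finger_gap: 0.009
```

Emit:
drive_tool:
  targets:
    - [[0, 0.008, 0.02, 0, 0, 0, -1], [0, 0.012, 0.03, 0, 0, 0, -1], [0, 0.012, 0.03, 0, 0, 0, -1], [0, 0.008, 0.02, 0, 0, 0, -1], [0, 0, 0, 0, 0, 0, -1]]

```text
t: 10.25
tool_pos: [0.5342, -0.0135, 0.2945]
eef_rot: [[-0.0, 0.968, -0.251], [-0.001, -0.251, -0.968], [-1.0, 0.0, 0.001]]
wrist_force: [0.1, 0.8, 0.3]
finger_gap: 0.006
```

Run:
```python
from h import *
np.set_printoptions(precision=4,suppress=True)
c=cap('wrist');save(c,'w4');d=cap('side');save(d,'s4');s=get_state();print(s['t'],s['tool_pos'],s['wrist_force'])
p=cv2.resize(d['frame'][150:275,180:420],(640,333),interpolation=cv2.INTER_CUBIC)[:260]
cv2.imwrite('pics/end.png',np.vstack([c['frame'][:300],p])[:,:,::-1])
```

```text
10.35 [ 0.5339 -0.0096  0.2947] [ 0.1167  0.1304 -0.1928]
```

View pics/end.png

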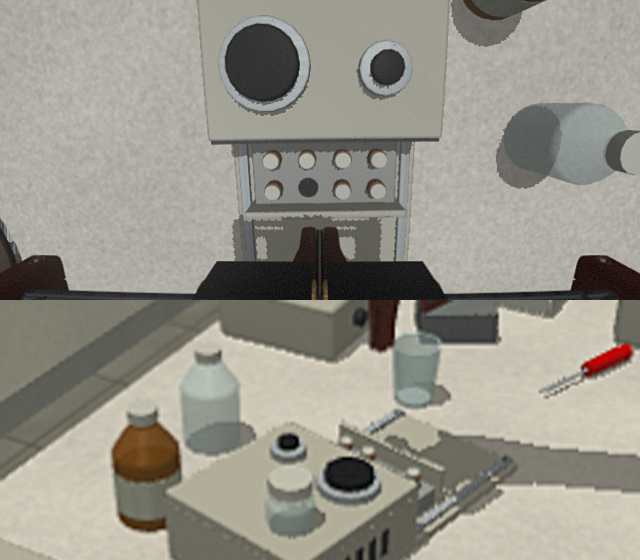

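The final view shows the tray home, the large button back up at (264,62), and the small button, jar, bottles and beaker in their places. The arm is clear of everything, so I'm handing in.

```bash
python3 -c "
from h import *
print(workorder.sign_off())"
```

```text
the job is handed in; nothing more can be done
None
```

I pushed the tray home first, then pressed the large button and let it spring back, and handed the job in at about 10.4 s of the 48 s.

- **Tray:** The closed fingers pushed the panel until it stopped. The force rose from about 3 N to about 18 N with no further movement. The panel then measured 79 mm from the hood's mouth, against 80 mm when home.
- **Large button:** The fingers touched it at the expected height and went down about 8 mm. They held there at 18 N, against 5 N for full travel, and another 1 mm commanded gave no movement. After I lifted off, the last pictures show it up again.
- **Other things:** The small button was not touched. The last pictures show the small button, jar, bottles, beaker and screwdriver in their places. The tip box and the vial carton were not checked closely afterwards, but the arm kept clear of both.
- **Disagreement:** The side and top cameras put the reader's heights about 7 mm too low. The touch heights matched the text, so I relied on contact for those.

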